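# Shut the grit hopper's slide gate

## Task

Lift the yellow prop block with the black grip out from between the hopper's neck and the blue push plate of its slide gate, and stand it upright in the red tray. Then push the gate fully home by its blue push plate, until the red spring catch snaps in behind it. Leave the other things on the bench where they are, and let go of everything at the end.

Things in the scene. Friction and masses are not known exactly. Their poses are not given: they have to be found in the camera images.
- prop_mid (a point): Loose prop block, 0.25 to 0.5 kg: yellow base 60 (x) by 80 (y) by 30 mm high, black grip fin on top 40 (x) by 24 (y) by 50 mm high, centred. This point: on its upright axis, 40 mm above its underside (15 mm below the fin's middle). Axes as the hopper's within 0.1 rad. At the start it stands on the gate plate between push plate and neck, 4 mm or more from each, under the overhanging cone.
- hopper: Fixed green hopper, grey base (270 mm wide for x 0 to 190, 140 mm wide down to x -210). Origin on the table where the push face stands when shut; +x = the way the gate shuts, z up. Gate plate top at z 92 mm. Neck: front face at x 14, y +-60, z 98 to 153 mm. Above it a cone with upright axis at x 64: radius 50 at z 153, 105 at z 318, then a rim of 112 to z 368 (handle 396). Rails x -200 to 160, y +-57, tops z 98. Legs at x 30, 98, y +-98.
- cone_front (a point): Point of the cone's wide rim nearest the gate, 334 mm up (at x -45 mm in the hopper's frame). The cone overhangs block and push plate, so the tool must lean 30 to 45 degrees there, fingers pointing down and along the hopper's +x. Raise the block straight up 50 mm first (the push plate behind it is 36 mm high), then draw it back along the hopper's -x before going higher.
- gate (a joint): How far the sliding gate is open, in m: 0 = shut against its end stop; starts at 0.10 to 0.125. Bright steel plate 180 x 88 x 10 mm, yellow stripe at its tail, 50 mm behind the push face. Slides along the hopper's x with about 7 N of friction and damping of 12 N per m/s, and stays where it is left. Its tail clears the catch only in the last 3 mm.
- push_face (a point): Centre of the rear face (the hopper's -x side) of the blue upright push plate on the gate, 70 mm wide, 36 mm high (92 to 128 mm above the table), 8 mm thick. The point is 110 mm above the table and moves with the gate; axes as the hopper's. Push it along the hopper's +x with 10 to 20 N, for instance with closed fingertips 105 mm above the table.
- catch (a joint): Angle of the red spring catch, rad: about 0.24 while the gate's edge holds it aside, 0 when snapped in behind the tail of the shut gate. Red level arm 76 x 10 x 14 mm on an upright pivot at x -130, y 53, z 88 mm in the hopper's frame, pointing to +x; its spring presses it inward (-y) with about 4 N. It snaps by itself and needs no handling.
- red_tray: Fixed red open tray, 140 (x) x 180 (y) x 35 mm high, walls and floor 4 mm. Origin: centre of its underside on the table. The prop block is to stand in it.
- grey_tray: Fixed grey tray of the same size, filled with six steel and brass slugs 26 mm high; not to be used. The two trays swap places from start to start.
- tub_mid (a point): White closed tub, radius 40, height 95 mm, loose bystander; point at half height.
- basket_mid (a point): Dark perforated basket, radius 55, height 110 mm, loose bystander; point at half height.
- wrench_grip (a point): Wrench about 190 mm long lying on the table between robot and hopper, loose bystander; point on its handle.
- brush_grip (a point): Brush about 200 mm long lying on the table, loose bystander; point on its handle.
- nozzle_mid (a point): Brass nozzle, radius 32, height 85 mm, standing, loose bystander; point at half height.
There are look-alikes about, which are no part of the job. What is shaped like the part that bears prop_mid but pink is not meant.

How it is judged:
On the way, in this order (a step that is already met when the one before it is completed fails the run):
1. the prop block stands upright in the red tray, let go (x of prop_mid in the frame of red_tray between -0.05 and 0.05 m and y of prop_mid in the frame of red_tray between -0.07 and 0.07 m and z of prop_mid in the frame of red_tray below 0.052 m and angle between prop_mid's own z axis and vertical below 0.15 rad and contact force between prop and the fingers below 0.3 N), for 0.3 s.
2. the gate is fully shut and the catch has snapped in behind it (value of joint gate below 0.007 m and value of joint catch below 0.08 rad), for 0.2 s.
At the end, for the whole second after the job is handed in: The prop block stands upright (within 0.15 rad) on the floor of the red tray, its axis within 50 mm (tray x) and 70 mm (tray y) of the tray's centre, at rest; the gate is open less than 7 mm and the catch is at less than 0.08 rad, behind its tail; nothing is held (all of step 2 and x of prop_mid in the frame of red_tray between -0.05 and 0.05 m and y of prop_mid in the frame of red_tray between -0.07 and 0.07 m and z of prop_mid in the frame of red_tray below 0.052 m and angle between prop_mid's own z axis and vertical below 0.15 rad and linear speed of prop below 0.02 m/s and velocity of joint gate between -0.01 and 0.01 m/s); the robot touches nothing.
It fails at once if the white closed tub is shifted more than 30 mm or knocked over (distance of tub_mid from where it was at the start of the episode above 0.03 m or angle between tub_mid's own z axis and vertical above 0.6 rad).
It fails at once if the perforated dark basket is shifted more than 30 mm or knocked over (distance of basket_mid from where it was at the start of the episode above 0.03 m or angle between basket_mid's own z axis and vertical above 0.6 rad).
It fails at once if the wrench is shifted more than 30 mm or knocked over (distance of wrench_grip from where it was at the start of the episode above 0.03 m).
It fails at once if the brush is shifted more than 30 mm or knocked over (distance of brush_grip from where it was at the start of the episode above 0.03 m).
It fails at once if the brass nozzle is shifted more than 30 mm or knocked over (distance of nozzle_mid from where it was at the start of the episode above 0.03 m or angle between nozzle_mid's own z axis and vertical above 0.6 rad).
It also fails if it takes over 61 s, if anything falls off the work surface, if the arm or the gripper's body presses on something with over 40 N, if the wrist force passes 120 N, or if a joint passes its speed limit or range.

## Robot

A 6-joint arm with a two-finger parallel gripper is mounted at the origin on the work surface. World frame = base frame: x ahead of the robot, y to its left, z up, the work surface at z = 0. Lengths are in m, angles in rad, forces in N, time in s.
With the tool pointing down it reaches from about 0.4 to 0.825 m from the base axis. Payload 7 kg.
Tool frame: the origin (TCP) lies at the very end of the fingers, on their centre line; the grasp point (between the pads) lies 19 mm behind it; y points along the fingers, z is the direction in which the jaws open and shut, and the axes are right-handed (so a half turn about y gives the same grasp; the last joint's range is limited). The gripper opens to 88 mm and grips with 3 to 60 N. Pads are 19 mm wide; open, the fingers measure 130 mm over their backs; the gripper's body (78 mm by 193 mm) begins 47 mm behind the grasp point.
Start: joints at [-0.99, 0.359, 0.012, 0, -1.224, -0.288], TCP at [0.195, -0.646, 0.227] pointing down, gripper open.
Joint ranges: [-3.07, 3.07], [-1.43, 2.12], [-1.02, 1.25], [-3.03, 1.67], [-3.05, -0], [-3.03, 3.03]. Speed limits (rad/s): [2.39, 2.39, 3.01, 3.14, 3.14, 3.14].

## Interface

Orientations are given as [roll, pitch, yaw] about the fixed x, y, z axes, in that order (R = Rz(yaw) Ry(pitch) Rx(roll)).
In Python, from station import get_state, grab_frame, job_done, regions_of gives the robot as it stands.
- The arm moves only by the tool drive_tool, never from a script. Its argument "rows" is a list of rows, each a list of 3 entries, a list of its own where there are three numbers: the shift along the world's x, y, z as a fraction of full scale, then the turn about the world's z as a fraction of full scale, then the opening, from 0 (shut) to 1 (fully open). A call has 1 to 12 rows; each row is the pose to reach, as a shift and turn from the pose commanded when the call began; what a row does not reach only later rows make up. Full scale, the value 1, is 30 cm for a shift and 90 degrees for a turn. A row lasts 1/10 s, in which the tool goes at most 50 mm and 8.59 degrees, less where a joint would pass 70% of its speed; a pose out of reach is approached as far as the arm can. A call with a number of a shift or a turn outside -1 to 1 is refused whole. A call with a gripper value outside its range is refused whole. The fingers move at their own pace and stop on an object; "newtons" is the grip in N (left out, the last holds). Time passes only in rows, so rows that repeat a pose let the fingers close. It gives the time, the measured TCP pose, the force and the opening at its end, in the units of the state.
- get_state(): the state, without advancing time (a new reading comes with each control period).
- grab_frame(name): name is "scene" or "top" or "wrist"; returns a dict with "img" (420x560x3 uint8, blue, green, red), "fx", "fy", "cx", "cy" (pixels), "T" (4x4, takes a point from camera to world coordinates); the wrist camera has in their place "hand_eye" (4x4, takes a point from camera to tool coordinates, whose origin is the TCP and whose axes are the tool frame's). Camera axes: x right, y down, z forward; pixel columns grow to the right and rows downward; lengths in m; the calibration is good to about 2 mm. A picture is of the moment at which its call begins: read the wrist's pose just before it. There is no depth.
- job_done(): hands the job in, once; it reports no verdict.
Trained networks look in a picture, given as the dict that the camera call returned (one of the last four; its "shot" number tells which), for a name from the list of things; names that differ only in an ending like _2 or _b are one class to them, and where a whole thing is asked for, a point or a joint stands for the part that bears it (a point fixed in the world has none). Each returns a list of dicts, best first, with "confidence" (0 to 1); they miss things now and then, are a little off and sometimes report something else, mostly with a low value. They report only what shows in the picture. A call takes as long as a camera call. They do not tell look-alikes from the thing itself.
- regions_of(picture, thing): "pixels" (420x560 bool, what is visible of it) and "box" ([left, top, right, bottom] in pixels, round what is visible of it).
The state is a dict: "t": time; "q": joint angles; "qd": joint speeds; "joint_efforts": joint torques, N m; "eef_pos": TCP position; "ee_rot": TCP orientation; "force": force on the tool from outside, world axes, zero at the start; "moment": the same for the moment, N m; "width": finger opening in m.
Only numpy, scipy, OpenCV 4.12 (cv2) and the standard library are available. Lean on these libraries where they do the work, as an engineer would, in place of code of your own. Each camera call takes 0.05 s, during which the arm holds its last target. There are 200 camera calls.

## Working session

There is one attempt and no reset: what is moved stays moved. The work goes in short steps, Python scripts to look and compute and a tool call to move; the robot and the scene stay as the last step left them, time stands still between calls to the robot, and variables do not carry over. Pictures are saved under pics/ and viewed, about 8 in all and at most 12, crops included, and the job is handed in when it is done.

Besides the shell and the picture viewer there is one more tool, called after "Emit:" as a command line: name --argument value ..., lists and objects as JSON in quotes. drive_tool: Moves the arm, as the interface text tells. Its arguments: {"type":"object","properties":{"rows":{"type":"array"},"newtons":{"type":"number"}},"required":["rows"]}

```bash
mkdir -p pics; ls; python3 - <<'E'
from station import *
import cv2,numpy as np
s=get_state(); print({k:np.round(v,3).tolist() for k,v in s.items()})
for n in("scene","top"):
    f=grab_frame(n); cv2.imwrite(f"pics/{n}0.png",f["img"])
    print(n,[round(f[k],1) for k in("fx","fy","cx","cy")],np.round(f["T"],4).tolist())
    for th in["prop_mid","hopper","gate","push_face","catch","red_tray","grey_tray","tub_mid","basket_mid","wrench_grip","brush_grip","nozzle_mid"]:
        print(th,[(round(r["confidence"],2),np.round(r["box"]).tolist()) for r in regions_of(f,th)[:3]])
E
```

```text
pics
{'t': 0.0, 'q': [-0.99, 0.359, 0.011, -0.0, -1.224, -0.288], 'qd': [-0.001, -0.001, -0.001, -0.001, -0.002, 0.001], 'joint_efforts': [-0.002, -58.272, 29.305, 6.997, 0.007, -0.0], 'eef_pos': [0.195, -0.646, 0.226], 'ee_rot': [-1.569, 0.0, 0.293], 'force': [0.391, 0.011, 0.257], 'moment': [0.015, -0.013, -0.014], 'width': 0.088}
scene [496.7, 496.7, 268.6, 206.3] [[0.584, 0.4851, -0.6509, 1.4826], [0.8118, -0.3477, 0.4692, -0.6906], [0.0013, -0.8024, -0.5968, 1.0653], [0.0, 0.0, 0.0, 1.0]]
prop_mid [(0.96, [302.0, 203.0, 330.0, 234.0]), (0.82, [319.0, 278.0, 355.0, 314.0]), (0.82, [201.0, 225.0, 229.0, 253.0])]
hopper [(0.98, [263.0, 126.0, 400.0, 271.0]), (0.67, [131.0, 240.0, 209.0, 302.0])]
gate [(0.88, [272.0, 216.0, 332.0, 240.0])]
push_face [(0.63, [272.0, 216.0, 332.0, 242.0])]
catch []
red_tray [(0.6, [132.0, 241.0, 206.0, 300.0])]
grey_tray [(0.57, [171.0, 279.0, 245.0, 342.0]), (0.46, [307.0, 158.0, 324.0, 199.0])]
tub_mid [(0.97, [251.0, 290.0, 282.0, 338.0])]
basket_mid [(0.83, [310.0, 161.0, 324.0, 196.0])]
wrench_grip [(0.81, [238.0, 209.0, 282.0, 234.0])]
brush_gri
[... 432 characters left out ...]
28.0, 121.0, 299.0, 242.0])]
gate [(0.59, [217.0, 187.0, 285.0, 231.0])]
push_face [(0.65, [217.0, 186.0, 284.0, 230.0])]
catch [(0.68, [231.0, 213.0, 261.0, 230.0]), (0.34, [214.0, 187.0, 285.0, 228.0])]
red_tray [(0.63, [353.0, 226.0, 426.0, 284.0])]
grey_tray [(0.7, [350.0, 155.0, 420.0, 212.0]), (0.22, [219.0, 182.0, 251.0, 212.0])]
tub_mid [(0.97, [328.0, 126.0, 360.0, 156.0])]
basket_mid [(0.81, [128.0, 268.0, 175.0, 306.0]), (0.56, [351.0, 155.0, 418.0, 213.0]), (0.23, [127.0, 120.0, 300.0, 242.0])]
wrench_grip [(0.68, [225.0, 267.0, 288.0, 283.0])]
brush_grip [(0.64, [437.0, 187.0, 454.0, 258.0])]
nozzle_mid [(0.72, [116.0, 188.0, 141.0, 209.0]), (0.16, [435.0, 187.0, 453.0, 256.0])]
```

```bash
python3 - <<'E'
import cv2,numpy as np
a=cv2.imread("pics/scene0.png")[100:380,80:430];b=cv2.imread("pics/top0.png")[80:320,100:470]
cv2.imwrite("pics/s1.png",cv2.resize(a,None,fx=2.1,fy=2.1,interpolation=2)); cv2.imwrite("pics/t1.png",cv2.resize(b,None,fx=2.1,fy=2.1,interpolation=2))
E
```

```text
(no output)
```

View pics/s1.png

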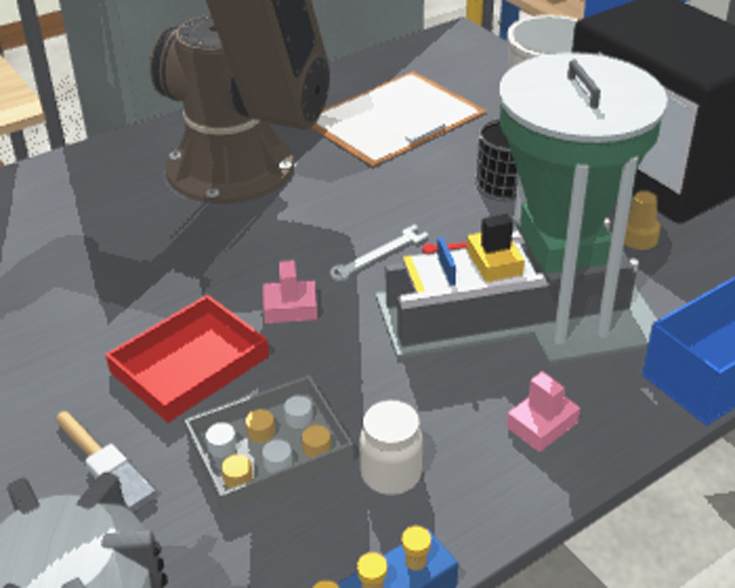

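View pics/t1.png

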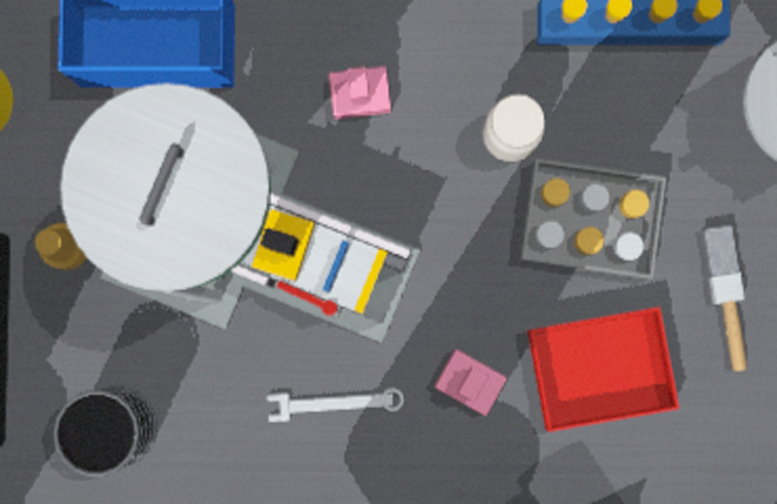

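```bash
cat >h.py <<'E'
import numpy as np,cv2
from station import *
def ray(f,u,v,z,T=None):
    T=f["T"] if T is None else T
    d=T[:3,:3]@np.array([(u-f["cx"])/f["fx"],(v-f["cy"])/f["fy"],1]); o=T[:3,3]
    return o+d*(z-o[2])/d[2]
E
python3 - <<'E'
from h import *
f=grab_frame("top"); g=lambda x,y,z:ray(f,100+(x+.5)/2.1-.5,80+(y+.5)/2.1-.5,z)
P=dict(lid=g(165,188,.368),stripeA=g(384,252,.092),stripeB=g(354,311,.092),plA=g(347,242,.128),plB=g(325,291,.128),railA=g(408,255,.098),railA2=g(268,202,.098),baseA=g(418,250,.01),baseB=g(383,341,.01),
 finA=g(270,230,.172),finB=g(300,238,.172),finC=g(293,256,.172),finD=g(262,249,.172),catchpiv=g(331,308,.095))
for k,v in P.items(): print(k,np.round(v,4)[:2])
for th in ["red_tray","grey_tray","tub_mid","basket_mid","wrench_grip","brush_grip","nozzle_mid"]:
    r=regions_of(f,th)
    if not r: print(th,None);continue
    ys,xs=np.nonzero(r[0]["pixels"]); zz={"red_tray":.02,"grey_tray":.03,"tub_mid":.08,"basket_mid":.08,"nozzle_mid":.05}.get(th,.01)
    c=cv2.minAreaRect(np.c_[xs,ys].astype(np.float32)); bx=[ray(f,*p,zz)[:2].round(3).tolist() for p in cv2.boxPoints(c)]
    print(th,ray(f,*c[0],zz)[:2].round(3),bx)
s,c_=P["lid"][:2],(P["stripeA"]+P["stripeB"])[:2]/2
for n,a,b in(("axis",c_,s),("rail",P["railA"][:2],P["railA2"][:2]),("plate",P["plB"][:2],P["plA"][:2]),("base",P["baseB"][:2],P["baseA"][:2])):
    d=b-a; print(n,np.degrees(np.arctan2(d[1],d[0])),np.linalg.norm(d))
E
```

```text
lid [0.6256 0.2349]
stripeA [0.5796 0.0037]
stripeB [0.5015 0.0429]
plA [0.5895 0.0509]
plB [0.5261 0.0788]
railA [ 0.5753 -0.028 ]
railA2 [0.6451 0.1573]
baseA [ 0.5892 -0.0424]
baseB [0.4622 0.006 ]
finA [0.6004 0.1452]
finB [0.5904 0.1075]
finC [0.5678 0.116 ]
finD [0.5765 0.1549]
catchpiv [0.5053 0.0731]
red_tray [ 0.424 -0.296] [[0.478, -0.191], [0.511, -0.377], [0.371, -0.4], [0.338, -0.215]]
grey_tray [ 0.631 -0.282] [[0.572, -0.18], [0.717, -0.201], [0.69, -0.385], [0.546, -0.363]]
tub_mid [ 0.748 -0.17 ] [[0.744, -0.112], [0.807, -0.174], [0.753, -0.227], [0.69, -0.165]]
basket_mid [0.34  0.372] [[0.397, 0.44], [0.397, 0.306], [0.284, 0.304], [0.284, 0.437]]
wrench_grip [0.372 0.07 ] [[0.383, 0.15], [0.39, -0.008], [0.361, -0.009], [0.354, 0.149]]
brush_grip [ 0.523 -0.473] [[0.618, -0.437], [0.625, -0.484], [0.429, -0.508], [0.422, -0.462]]
nozzle_mid [0.586 0.45 ] [[0.603, 0.491], [0.63, 0.444], [0.57, 0.409], [0.543, 0.456]]
axis 68.11443470569671 0.2280295754256229
rail 69.35455043228336 0.19796157718602828
plate -23.799894377873542 0.0692494093368923
base -20.850867401196467 0.13590326556762833
```

Emit:
drive_tool --rows '[[[0.05,-0.16,0.1],0,1],[[0.1,-0.32,0.2],0,1],[[0.14,-0.48,0.25],0,1],[[0.2,-0.64,0.25],0,1],[[0.24,-0.8,0.25],0,1],[[0.28,-0.95,0.25],0,1],[[0.28,-0.95,0.25],0,1],[[0.28,-0.95,0.25],0,1],[[0.28,-0.95,0.25],0,1]]'

```text
t: 2.6
eef_pos: [0.2758, -0.9216, 0.2913]
ee_rot: [-1.576, 0.002, 0.293]
force: [0.2, 0.3, 1.7]
width: 0.0874
```

Emit:
drive_tool --rows '[[[0.05,-0.16,0],0,1],[[0.09,-0.3,0],0,1],[[0.09,-0.3,0],0,1],[[0.2,-0.6,0],0,1],[[0.2,-0.6,0],0,1],[[0.2,-0.6,0],0,1]]'

```text
t: 3.2
eef_pos: [0.292, -0.9617, 0.2445]
ee_rot: [-1.63, 0.005, 0.293]
force: [-0.1, 0.4, -0.6]
width: 0.0874
```

```bash
python3 -c "
from station import *
s=get_state(); print(s['q'],s['eef_pos'],s['ee_rot'])"
```

```text
[-1.07747719  1.02153595  1.25156479  0.01741464 -1.74371053 -0.19681662] [ 0.29197622 -0.96170787  0.24445501] [-1.63015404  0.0054602   0.29285405]
```

Emit:
drive_tool --rows '[[[0.1,-0.9,0],0,1],[[0.1,-0.9,0],0,1],[[0.1,-0.9,0],0,1],[[0.1,-0.9,0],0,1]]'

```text
t: 3.6
eef_pos: [0.2758, -1.0059, 0.196]
ee_rot: [-1.677, 0.012, 0.292]
force: [-0.7, 0.2, 0.1]
width: 0.0878
```

Emit:
drive_tool --rows '[[[0,0.15,0],0,1],[[0,0.3,0],0,1],[[0,0.45,0],0,1],[[0,0.6,0],0,1],[[0,0.6,0],0,1]]'

```text
t: 4.1
eef_pos: [0.2761, -0.8211, 0.1991]
ee_rot: [-1.677, 0.011, 0.293]
force: [0.3, 0.1, 0.5]
width: 0.0876
```

Emit:
drive_tool --rows '[[[0,0,0.2],0.1,1],[[0,0,0.2],0.2,1],[[0,0,0.2],0.3,1],[[0,0,0.2],0.4,1],[[0,0,0.2],0.5,1],[[0,0,0.2],0.6,1],[[0,0,0.2],0.7,1],[[0,0,0.2],0.8,1],[[0,0,0.2],0.9,1],[[0,0,0.2],1,1],[[0,0,0.2],1,1]]'

```text
t: 5.2
eef_pos: [0.2763, -0.8259, 0.2579]
ee_rot: [-1.678, 0.012, 1.868]
force: [-0.1, -0.2, -0.2]
width: 0.0877
```

Emit:
drive_tool --rows '[[[0,0,0],0.1,1],[[0,0,0],0.2,1],[[0,0,0],0.3,1],[[0,0,0],0.4,1],[[0,0,0],0.5,1],[[0,0,0],0.6,1],[[0,0,0],0.7,1],[[0,0,0],0.8,1],[[0,0,0],0.9,1],[[0,0,0],1,1],[[0,0,0],1,1]]'

```text
t: 6.3
eef_pos: [0.2767, -0.8257, 0.2577]
ee_rot: [-1.678, 0.012, -2.844]
force: [-0.2, 0.2, 0.2]
width: 0.0876
```

Emit:
drive_tool --rows '[[[0.05,-0.16,0],0,1],[[0.1,-0.32,0],0,1],[[0.2,-0.6,0],0,1],[[0.2,-0.6,0],0,1],[[0.2,-0.6,0],0,1]]'

```text
t: 6.8
eef_pos: [0.3065, -0.917, 0.2248]
ee_rot: [-1.631, 0.008, -2.849]
force: [-0.6, -0.7, 0.6]
width: 0.0879
```

Emit:
drive_tool --rows '[[[0.2,-0.6,0],0,1],[[0.2,-0.6,0],0,1]]'

```text
t: 7.0
eef_pos: [0.315, -0.9421, 0.2037]
ee_rot: [-1.583, 0.006, -2.849]
force: [0.3, 0.7, -0.1]
width: 0.0877
```

Emit:
drive_tool --rows '[[[-0.06,0.18,0.1],-0.1,1],[[-0.06,0.18,0.2],-0.2,1],[[-0.06,0.18,0.2],-0.3,1],[[-0.06,0.18,0.2],-0.4,1],[[-0.06,0.18,0.2],-0.5,1],[[-0.06,0.18,0.2],-0.6,1],[[-0.06,0.18,0.2],-0.7,1],[[-0.06,0.18,0.2],-0.8,1],[[-0.06,0.18,0.2],-0.9,1],[[-0.06,0.18,0.2],-1,1],[[-0.06,0.18,0.2],-1,1]]'

```text
t: 8.1
eef_pos: [0.2971, -0.8879, 0.2635]
ee_rot: [-1.591, 0.011, 1.857]
force: [0.7, -0.5, -0.8]
width: 0.0873
```

Emit:
drive_tool --rows '[[[0,0,0],-0.1,1],[[0,0,0],-0.2,1],[[0,0,0],-0.3,1],[[0,0,0],-0.4,1],[[0,0,0],-0.5,1],[[0,0,0],-0.6,1],[[0,0,0],-0.7,1],[[0,0,0],-0.8,1],[[0,0,0],-0.9,1],[[0,0,0],-1,1],[[0,0,0],-1,1]]'

```text
t: 9.2
eef_pos: [0.2972, -0.8879, 0.2634]
ee_rot: [-1.595, 0.004, 0.287]
force: [-0.1, 0.5, -0.3]
width: 0.0874
```

Emit:
drive_tool --rows '[[[0,0,0],-0.1,1],[[0,0,0],-0.2,1],[[0,0,0],-0.3,1],[[0,0,0],-0.4,1],[[0,0,0],-0.5,1],[[0,0,0],-0.6,1],[[0,0,0],-0.7,1],[[0,0,0],-0.8,1],[[0,0,0],-0.9,1],[[0,0,0],-0.98,1],[[0,0,0],-0.98,1]]'

```text
t: 10.3
eef_pos: [0.2972, -0.8879, 0.2633]
ee_rot: [-1.588, 0.0, -1.252]
force: [-0.2, -0.1, -0.8]
width: 0.0875
```

Emit:
drive_tool --rows '[[[0.05,-0.16,0.1],0,1],[[0.21,-0.63,0.3],0,1],[[0.21,-0.63,0.3],0,1]]'

```text
t: 10.6
eef_pos: [0.3101, -0.9302, 0.2771]
ee_rot: [-1.595, -0.033, -1.246]
force: [1.3, 0.0, -2.1]
width: 0.0877
```

Emit:
drive_tool --rows '[[[0.21,-0.63,0.3],0,1],[[0.21,-0.63,0.3],0,1]]'

```text
t: 10.8
eef_pos: [0.3151, -0.9464, 0.2883]
ee_rot: [-1.598, -0.088, -1.245]
force: [1.5, 0.2, 0.8]
width: 0.0877
```

Emit:
drive_tool --rows '[[[0.05,-0.15,0.9],0,1],[[0.05,-0.15,0.9],0,1]]'

```text
t: 11.0
eef_pos: [0.3063, -0.9215, 0.3583]
ee_rot: [-1.602, -0.114, -1.244]
force: [0.4, 0.3, 1.7]
width: 0.0877
```

```bash
python3 -c "
from station import *
s=get_state(); print(s['q'],s['eef_pos'],s['ee_rot'])"
```

```text
[-1.0295822   0.90983679  1.25164478  0.05640274 -1.80717156 -1.7708179 ] [ 0.30632259 -0.92154309  0.3582972 ] [-1.60207881 -0.1142846  -1.2439198 ]
```

Emit:
drive_tool --rows '[[[0.21,-0.63,0.1],0,1],[[0.21,-0.63,0.1],0,1]]'

```text
t: 11.2
eef_pos: [0.3153, -0.9497, 0.3423]
ee_rot: [-1.606, -0.164, -1.242]
force: [0.3, -0.6, 0.2]
width: 0.0874
```

Emit:
drive_tool --rows '[[[0.21,-0.63,0.3],0,1],[[0.21,-0.63,0.3],0,1]]'

```text
t: 11.4
eef_pos: [0.3208, -0.9677, 0.3382]
ee_rot: [-1.612, -0.203, -1.24]
force: [0.6, -0.9, 0.2]
width: 0.0878
```

Emit:
drive_tool --rows '[[[0.31,-0.94,0.3],0,1],[[0.31,-0.94,0.3],0,1],[[0.31,-0.94,0.3],0,1]]'

```text
t: 11.7
eef_pos: [0.3282, -0.9942, 0.3243]
ee_rot: [-1.618, -0.25, -1.238]
force: [0.8, 0.8, -0.8]
width: 0.0878
```

Emit:
drive_tool --rows '[[[0.31,-0.94,0.3],0,1]]'

```text
t: 11.8
eef_pos: [0.3327, -1.0097, 0.3228]
ee_rot: [-1.622, -0.286, -1.237]
force: [0.4, 0.6, 0.8]
width: 0.0874
```

Emit:
drive_tool --rows '[[[0.31,-0.94,0.3],0,1]]'

```text
t: 11.9
eef_pos: [0.3377, -1.0257, 0.3216]
ee_rot: [-1.627, -0.324, -1.235]
force: [-0.3, 0.4, -0.1]
width: 0.0879
```

Emit:
drive_tool --rows '[[[0.31,-0.94,0.7],0,1],[[0.31,-0.94,0.7],0,1]]'

```text
t: 12.1
eef_pos: [0.3402, -1.0353, 0.3423]
ee_rot: [-1.634, -0.371, -1.231]
force: [-0.1, 0.0, 1.4]
width: 0.0875
```

Emit:
drive_tool --rows '[[[0.6,-0.7,0.4],0,1]]'

```text
t: 12.2
eef_pos: [0.3564, -1.0423, 0.3502]
ee_rot: [-1.638, -0.408, -1.232]
force: [0.1, -0.6, -0.2]
width: 0.0878
```

Emit:
drive_tool --rows '[[[0.6,-0.7,0.4],0,1]]'

```text
t: 12.3
eef_pos: [0.3784, -1.0487, 0.354]
ee_rot: [-1.641, -0.443, -1.228]
force: [-0.4, 0.4, -0.2]
width: 0.0875
```

Emit:
drive_tool --rows '[[[0.6,-0.7,0.4],0,1]]'

```text
t: 12.4
eef_pos: [0.3981, -1.0552, 0.358]
ee_rot: [-1.644, -0.478, -1.224]
force: [-0.5, 0.4, -1.4]
width: 0.0876
```

Emit:
drive_tool --rows '[[[0.6,-0.7,0.4],0,1]]'

```text
t: 12.5
eef_pos: [0.4167, -1.0619, 0.3623]
ee_rot: [-1.648, -0.513, -1.221]
force: [-0.6, -0.1, 0.0]
width: 0.0878
```

Emit:
drive_tool --rows '[[[0.6,-0.7,0.4],0,1]]'

```text
t: 12.6
eef_pos: [0.4345, -1.0687, 0.3668]
ee_rot: [-1.65, -0.548, -1.217]
force: [-0.7, -0.2, 0.5]
width: 0.0873
```

Emit:
drive_tool --rows '[[[-0.05,0.1,0],-0.09,1],[[-0.05,0.1,0],-0.18,1],[[-0.05,0.1,0],-0.27,1],[[-0.05,0.1,0],-0.36,1],[[-0.05,0.1,0],-0.45,1],[[0.05,0.0,0],-0.5,1]]'

```text
t: 13.2
eef_pos: [0.416, -1.0191, 0.3426]
ee_rot: [-1.615, -0.584, -2.007]
force: [-0.8, 0.0, 1.1]
width: 0.0876
```

Emit:
drive_tool --rows '[[[0.5,-0.8,0.4],0,1]]'

```text
t: 13.3
eef_pos: [0.4265, -1.0302, 0.3421]
ee_rot: [-1.593, -0.607, -1.998]
force: [0.0, -0.9, -0.8]
width: 0.088
```

Emit:
drive_tool --rows '[[[0.5,-0.8,0.4],0,1]]'

```text
t: 13.4
eef_pos: [0.4326, -1.0427, 0.3504]
ee_rot: [-1.564, -0.636, -1.998]
force: [-1.3, 0.1, 0.9]
width: 0.0874
```

Emit:
drive_tool --rows '[[[0.5,-0.8,0.4],0,1]]'

```text
t: 13.5
eef_pos: [0.4392, -1.0544, 0.3565]
ee_rot: [-1.536, -0.663, -2.001]
force: [0.3, -0.4, -0.4]
width: 0.0875
```

```bash
python3 -c "
from station import *
s=get_state(); print(s['q'],s['eef_pos'],s['ee_rot'])"
```

```text
[-0.84932085  1.09222426  1.25160731  0.58708204 -1.41604054 -2.70843753] [ 0.4392473  -1.05435328  0.35652862] [-1.53555421 -0.66290021 -2.00050771]
```

Emit:
drive_tool --rows '[[[0.016,0.154,0],0.085,1],[[0.032,0.308,0],0.17,1],[[0.048,0.462,0],0.255,1],[[0.064,0.616,0],0.34,1],[[0.08,0.77,0],0.425,1],[[0.096,0.92,0],0.51,1]]'

```text
t: 14.1
eef_pos: [0.4607, -0.8577, 0.3599]
ee_rot: [-1.538, -0.666, -1.359]
force: [0.6, -0.1, 1.7]
width: 0.0874
```

Emit:
drive_tool --rows '[[[0.016,0.154,0],0.085,1],[[0.032,0.308,0],0.17,1],[[0.048,0.462,0],0.255,1],[[0.064,0.616,0],0.34,1],[[0.08,0.77,0],0.425,1],[[0.096,0.92,0],0.51,1]]'

```text
t: 14.7
eef_pos: [0.4906, -0.5816, 0.3603]
ee_rot: [-1.54, -0.667, -0.555]
force: [-1.3, -0.7, -0.4]
width: 0.0879
```

Emit:
drive_tool --rows '[[[0.016,0.154,0],0.085,1],[[0.032,0.308,0],0.17,1],[[0.048,0.462,0],0.255,1],[[0.064,0.616,0],0.34,1],[[0.08,0.77,0],0.425,1],[[0.096,0.92,0],0.51,1]]'

```text
t: 15.3
eef_pos: [0.5187, -0.3064, 0.36]
ee_rot: [-1.544, -0.666, 0.248]
force: [0.6, -0.4, 0.2]
width: 0.0877
```

```bash
python3 -c "
from station import *
s=get_state(); print(s['q'],s['eef_pos'],s['ee_rot'])"
```

```text
[-0.55275209 -0.00864921 -0.10063139 -0.5549352  -1.06902106 -0.59099392] [ 0.5187408  -0.30636374  0.35995167] [-1.54386982 -0.66571125  0.24795219]
```

Emit:
drive_tool --rows '[[[0.02,0.15,0],0.09,1],[[0.04,0.3,0],0.18,1],[[0.06,0.45,0],0.27,1],[[0.07,0.6,0],0.36,1],[[0.08,0.75,0],0.45,1],[[0.09,0.9,0],0.53,1],[[0.09,0.95,0],0.6,1],[[0.09,0.95,0],0.6,1],[[0.09,0.95,0],0.6,1]]'

```text
t: 16.2
eef_pos: [0.5462, -0.0232, 0.3579]
ee_rot: [-1.542, -0.662, 1.183]
force: [-1.0, -0.6, 1.3]
width: 0.0874
```

```bash
python3 - <<'E'
from h import *
s=get_state();f=grab_frame("wrist");print(s['eef_pos'],s['ee_rot'],s['q'],f['fx'],f['cx'],f['cy'],np.round(f['hand_eye'],4).tolist())
cv2.imwrite("pics/w1.png",f["img"])
E
```

```text
[ 0.54623819 -0.02320997  0.35789857] [-1.54209684 -0.66220205  1.18300162] [-0.18633132  0.08092886  0.0270269  -0.66076026 -1.4331601  -0.12597562] 303.6750544446106 280.0653066383797 208.95048095832794 [[0.0001, 0.9519, 0.3065, -0.0829], [0.0009, -0.3065, 0.9519, -0.1575], [1.0, 0.0001, -0.0009, 0.0002], [0.0, 0.0, 0.0, 1.0]]
```

View pics/w1.png

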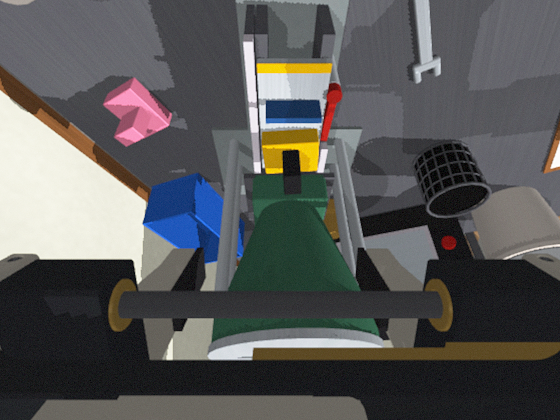

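```bash
python3 - <<'E'
import cv2
a=cv2.imread("pics/w1.png")[55:210,230:355]
cv2.imwrite("pics/w1c.png",cv2.resize(a,None,fx=4,fy=4,interpolation=cv2.INTER_CUBIC)[:600])
E
```

```text
(no output)
```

View pics/w1c.png

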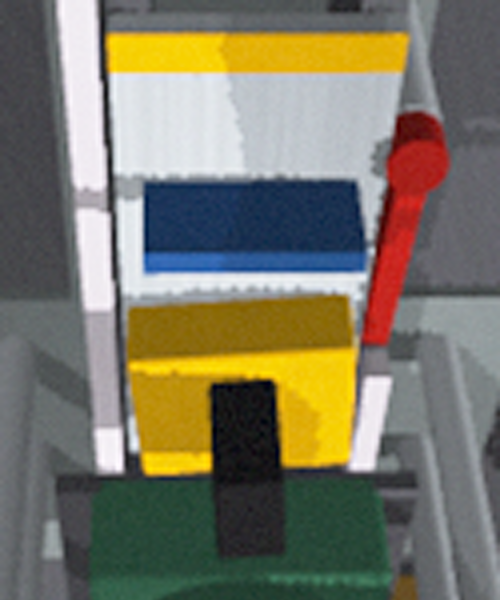

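```bash
cat >>h.py <<'E'
from scipy.spatial.transform import Rotation as Ro
def Tw(pos,rot,he):
    M=np.eye(4); M[:3,:3]=Ro.from_euler("xyz",rot).as_matrix(); M[:3,3]=pos; return M@he
E
python3 - <<'E'
from h import *
f=dict(fx=303.675,fy=303.675,cx=280.07,cy=208.95)
he=np.array([[0.0001,0.9519,0.3065,-0.0829],[0.0009,-0.3065,0.9519,-0.1575],[1,0.0001,-0.0009,0.0002],[0,0,0,1]])
T=Tw([0.54623819,-0.02320997,0.35789857],[-1.54209684,-0.66220205,1.18300162],he)
a=np.radians(68.5);h=np.array([np.cos(a),np.sin(a)]);n=np.array([-h[1],h[0]]);O=np.array([.602,.175])
for k,(u,v,z) in dict(fRL=(215,484,.172),fRR=(284,482,.172),fFR=(287,553,.172),fFL=(220,556,.172),bRL=(130,362,.122),bRR=(357,347,.122),bFL=(145,473,.122),bFR=(350,465,.122),pL=(145,250,.128),pR=(362,252,.128),sL=(105,35,.092),sR=(408,35,.092),piv=(418,165,.095)).items():
    p=ray(f,230+(u+.5)/4-.5,55+(v+.5)/4-.5,z,T)[:2]; print(k,p.round(4),(h@(p-O)).round(4),(n@(p-O)).round(4))
E
```

```text
fRL [0.5897 0.1119] -0.0632 -0.0117
fRR [0.5685 0.1197] -0.0637 0.0109
fFR [0.5794 0.1567] -0.0253 0.0143
fFL [0.6019 0.1491] -0.0241 -0.0094
bRL [0.6134 0.0956] -0.0697 -0.0397
bRR [0.5388 0.1189] -0.0754 0.0382
bFL [0.6317 0.1508] -0.0116 -0.0365
bFR [0.5574 0.1769] -0.0146 0.0422
pL [0.5877 0.0494] -0.1221 -0.0327
pR [0.526  0.0755] -0.1204 0.0342
sL [0.5795 0.0011] -0.17 -0.0428
sR [0.4975 0.0342] -0.1693 0.0456
piv [0.5045 0.0762] -0.1276 0.0545
```

Emit:
drive_tool --rows '[[[0.03,0.13,-0.15],0.04,1],[[0.054,0.267,-0.3],0.04,1],[[0.054,0.267,-0.353],0.04,1],[[0.054,0.267,-0.353],0.04,1],[[0.054,0.267,-0.353],0.04,1]]'

```text
t: 16.75
eef_pos: [0.5621, 0.056, 0.2515]
ee_rot: [-1.54, -0.662, 1.244]
force: [0.0, -0.3, 0.9]
width: 0.0876
```

Emit:
drive_tool --rows '[[[0.02,0.07,-0.09],0,1],[[0.04,0.14,-0.18],0,1],[[0.06,0.2,-0.26],0,1],[[0.075,0.26,-0.34],0,1],[[0.087,0.299,-0.392],0,1],[[0.087,0.299,-0.392],0,1],[[0.087,0.299,-0.392],0,1]]'

```text
t: 17.45
eef_pos: [0.5896, 0.1455, 0.135]
ee_rot: [-1.543, -0.663, 1.246]
force: [0.1, -0.3, 0.5]
width: 0.0877
```

```bash
python3 - <<'E'
from h import *
a=grab_frame("wrist")["img"][60:330,140:420];b=grab_frame("scene")["img"][120:290,250:420]
o=np.hstack([cv2.resize(a,(420,405)),cv2.resize(b,(405,405),interpolation=cv2.INTER_CUBIC)[:,25:]])
cv2.imwrite("pics/w2.png",o)
E
```

```text
(no output)
```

View pics/w2.png

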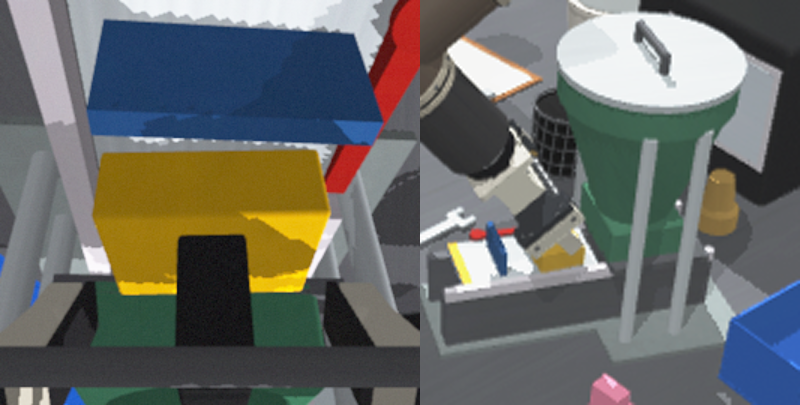

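Emit:
drive_tool --rows '[[[0,0,0],0,0],[[0,0,0],0,0],[[0,0,0],0,0],[[0,0,0],0,0],[[0,0,0],0,0],[[0,0,0],0,0],[[0,0,0],0,0],[[0,0,0],0,0]]' --newtons 45

```text
t: 18.35
eef_pos: [0.5882, 0.1467, 0.133]
ee_rot: [-1.539, -0.662, 1.245]
force: [-0.4, -0.2, 0.3]
width: 0.0292
```

Emit:
drive_tool --rows '[[[0,0,0.03],0,0],[[0,0,0.08],0,0],[[0,0,0.13],0,0],[[0,0,0.18],0,0],[[0,0,0.18],0,0]]'

```text
t: 18.85
eef_pos: [0.5896, 0.1467, 0.1907]
ee_rot: [-1.546, -0.664, 1.249]
force: [0.5, -0.1, -3.9]
width: 0.0239
```

Emit:
drive_tool --rows '[[[-0.03,-0.08,0],0,0],[[-0.09,-0.22,0],0,0],[[-0.15,-0.37,0],0,0],[[-0.21,-0.52,0],0,0],[[-0.25,-0.62,0],0,0],[[-0.25,-0.62,0],0,0]]'

```text
t: 19.45
eef_pos: [0.5123, -0.0432, 0.1867]
ee_rot: [-1.539, -0.66, 1.241]
force: [0.4, 0.3, -6.0]
width: 0.0235
```

```bash
python3 - <<'E'
from h import *
f=grab_frame("top"); I=f["img"]; cv2.imwrite("pics/top2.png",I)
hsv=cv2.cvtColor(I,cv2.COLOR_BGR2HSV); m=(((hsv[...,0]<8)|(hsv[...,0]>172))&(hsv[...,1]>170)&(hsv[...,2]>60)).astype(np.uint8); m[:,:335]=0; m[:,450:]=0;m[:210]=0;m[300:]=0
c=max(cv2.findContours(m,0,2)[0],key=cv2.contourArea); r=cv2.minAreaRect(c);print(r)
print([ray(f,*p,.035)[:2].round(4).tolist() for p in cv2.boxPoints(r)], ray(f,*r[0],.035), [ray(f,100+x/2.1,80+y/2.1,.035)[:2].round(4).tolist() for x,y in((528,330),(660,308),(680,408),(545,432))])
E
```

```text
((394.0, 272.5), (19.0, 40.0), 90.0)
[[0.4037, -0.2571], [0.4042, -0.3709], [0.3504, -0.3702], [0.3498, -0.2567]] [ 0.37701992 -0.31376164  0.035     ] [[0.4772, -0.1931], [0.5079, -0.3729], [0.3724, -0.3983], [0.3391, -0.2155]]
```

Emit:
drive_tool --rows '[[[-0.03,-0.05,0.1],0.03,0],[[-0.07,-0.18,0.1],0.06,0],[[-0.12,-0.31,0.1],0.09,0],[[-0.17,-0.44,0.1],0.12,0],[[-0.21,-0.57,0.1],0.15,0],[[-0.25,-0.69,0.1],0.18,0],[[-0.28,-0.77,0.05],0.2,0],[[-0.293,-0.8,-0.05],0.2,0],[[-0.293,-0.8,-0.15],0.2,0],[[-0.293,-0.8,-0.25],0.2,0],[[-0.293,-0.8,-0.3],0.2,0],[[-0.293,-0.8,-0.3],0.2,0]]'

```text
t: 20.7
eef_pos: [0.4252, -0.2782, 0.0952]
ee_rot: [-1.536, -0.665, 1.557]
force: [-1.1, -0.1, -4.1]
width: 0.0237
```

```bash
python3 - <<'E'
from h import *
a=grab_frame("wrist")["img"][0:330,60:500];b=grab_frame("scene")["img"][190:360,100:290]
o=np.hstack([cv2.resize(a,(440,330)),cv2.resize(b,(360,330),interpolation=cv2.INTER_CUBIC)])
cv2.imwrite("pics/w3.png",o)
E
```

```text
(no output)
```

View pics/w3.png

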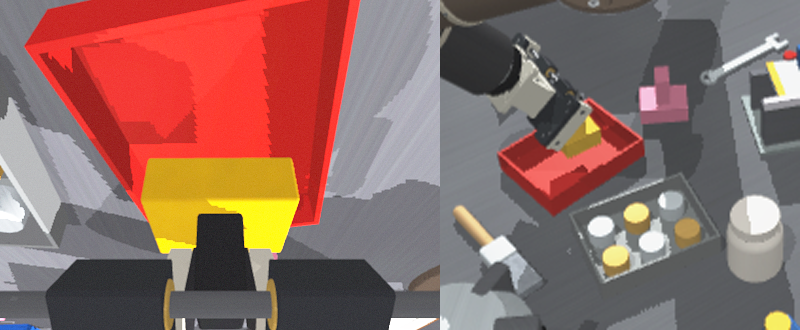

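Emit:
drive_tool --rows '[[[0,-0.01,-0.05],0,0],[[0,-0.01,-0.1],0,0],[[0,-0.01,-0.14],0,0],[[0,-0.01,-0.155],0,0],[[0,-0.01,-0.155],0,0]]'

```text
t: 21.3
eef_pos: [0.4251, -0.2823, 0.05]
ee_rot: [-1.538, -0.663, 1.558]
force: [0.0, -0.1, -3.8]
width: 0.0237
```

Emit:
drive_tool --rows '[[[0,0,-0.01],0,0],[[0,0,-0.015],0,0],[[0,0,-0.015],0,0]]'

```text
t: 21.6
eef_pos: [0.4252, -0.2827, 0.0491]
ee_rot: [-1.541, -0.663, 1.562]
force: [-4.5, -0.3, 17.1]
width: 0.0237
```

Emit:
drive_tool --rows '[[[0,0,0.005],0,1],[[0,0,0.005],0,1],[[0,0,0.005],0,1],[[0,0,0.005],0,1],[[0,0,0.005],0,1],[[0,0,0.005],0,1]]'

```text
t: 22.2
eef_pos: [0.4254, -0.2823, 0.0474]
ee_rot: [-1.539, -0.662, 1.559]
force: [0.4, -0.5, 1.2]
width: 0.0665
```

Emit:
drive_tool --rows '[[[0,-0.05,0.07],0,1],[[0,-0.12,0.16],0,1],[[0,-0.2,0.26],0,1],[[0,-0.28,0.37],0,1],[[0,-0.28,0.5],0,1],[[0,-0.28,0.6],0,1],[[0,-0.28,0.6],0,1]]'

```text
t: 22.9
eef_pos: [0.4263, -0.3682, 0.2321]
ee_rot: [-1.546, -0.656, 1.563]
force: [0.2, -0.3, -0.1]
width: 0.0877
```

```bash
python3 - <<'E'
from h import *
s=get_state();print(s['eef_pos'],s['ee_rot'])
a=grab_frame("wrist")["img"];b=grab_frame("scene")["img"][190:360,100:290]
o=np.hstack([cv2.resize(a[:330,60:500],(440,330)),cv2.resize(b,(360,330),interpolation=cv2.INTER_CUBIC)])
cv2.imwrite("pics/w4.png",o)
E
```

```text
[ 0.4263329  -0.36818406  0.2320601 ] [-1.54646376 -0.65614209  1.56312345]
```

View pics/w4.png

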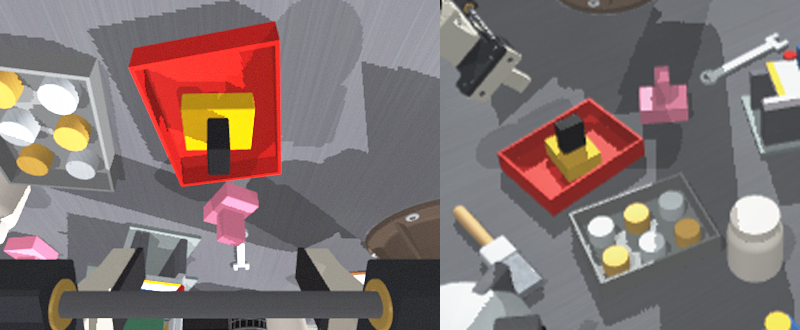

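Emit:
drive_tool --rows '[[[0.04,0.13,0.05],-0.05,0],[[0.08,0.27,0.05],-0.1,0],[[0.12,0.4,0.05],-0.14,0],[[0.16,0.53,0.05],-0.18,0],[[0.2,0.66,0.05],-0.22,0],[[0.24,0.79,0.05],-0.263,0],[[0.28,0.92,0.05],-0.263,0],[[0.28,0.92,0.05],-0.263,0]]' --newtons 20

```text
t: 23.8
eef_pos: [0.5089, -0.0859, 0.2422]
ee_rot: [-1.538, -0.664, 1.148]
force: [0.4, -0.7, 0.3]
width: 0.029
```

Emit:
drive_tool --rows '[[[0.05,0.13,-0.05],0,0],[[0.11,0.27,-0.08],0,0],[[0.11,0.38,-0.08],0,0],[[0.11,0.4,-0.08],0,0],[[0.11,0.4,-0.08],0,0]]'

```text
t: 24.3
eef_pos: [0.5415, 0.0306, 0.2175]
ee_rot: [-1.537, -0.661, 1.147]
force: [0.8, -0.4, -0.2]
width: 0.0002
```

Emit:
drive_tool --rows '[[[0,0,-0.12],0,0],[[0,0,-0.24],0,0],[[0,0,-0.33],0,0],[[0,0,-0.375],0,0],[[0,0,-0.375],0,0],[[0,0,-0.375],0,0]]'

```text
t: 24.9
eef_pos: [0.5429, 0.0288, 0.1066]
ee_rot: [-1.54, -0.662, 1.145]
force: [-0.8, -0.2, 0.2]
width: 0.0003
```

Emit:
drive_tool --rows '[[[0.012,0.031,0],0,0],[[0.025,0.062,0],0,0],[[0.037,0.093,0],0,0],[[0.049,0.124,0],0,0],[[0.062,0.155,0],0,0],[[0.074,0.186,0],0,0],[[0.086,0.217,0],0,0],[[0.099,0.248,0],0,0]]'

```text
t: 25.7
eef_pos: [0.5727, 0.1035, 0.1071]
ee_rot: [-1.543, -0.661, 1.149]
force: [-4.8, -9.7, 5.9]
width: 0.0006
```

Emit:
drive_tool --rows '[[[0.012,0.031,0],0,0],[[0.025,0.062,0],0,0],[[0.037,0.093,0],0,0],[[0.049,0.124,0],0,0],[[0.062,0.155,0],0,0],[[0.07,0.177,0],0,0],[[0.076,0.19,0],0,0],[[0.078,0.197,0],0,0],[[0.078,0.197,0],0,0]]'

```text
t: 26.6
eef_pos: [0.5964, 0.1629, 0.1072]
ee_rot: [-1.544, -0.662, 1.149]
force: [-1.2, -6.9, 3.2]
width: 0.0006
```

Emit:
drive_tool --rows '[[[0.0025,0.0062,0],0,0],[[0.005,0.0124,0],0,0],[[0.005,0.0124,0],0,0]]'

```text
t: 26.9
eef_pos: [0.5979, 0.1666, 0.1072]
ee_rot: [-1.543, -0.662, 1.148]
force: [-0.1, -7.3, 2.5]
width: 0.0002
```

Emit:
drive_tool --rows '[[[0.0015,0.004,0],0,0],[[0.0015,0.004,0],0,0]]'

```text
t: 27.1
eef_pos: [0.5983, 0.1678, 0.1072]
ee_rot: [-1.543, -0.662, 1.148]
force: [-0.4, -6.8, 3.0]
width: 0.0009
```

Emit:
drive_tool --rows '[[[0.0015,0.004,0],0,0],[[0.0015,0.004,0],0,0]]'

```text
t: 27.3
eef_pos: [0.5988, 0.169, 0.1072]
ee_rot: [-1.543, -0.662, 1.148]
force: [0.2, -6.4, 2.5]
width: 0.0004
```

Still sliding at friction level; go on in small steps until the stop shows.

Emit:
drive_tool --rows '[[[0.0015,0.004,0],0,0],[[0.0015,0.004,0],0,0]]'

```text
t: 27.5
eef_pos: [0.5993, 0.1702, 0.1072]
ee_rot: [-1.543, -0.662, 1.148]
force: [-0.4, -7.2, 3.5]
width: 0.0004
```

Emit:
drive_tool --rows '[[[0.0015,0.004,0],0,0],[[0.0015,0.004,0],0,0]]'

```text
t: 27.7
eef_pos: [0.5994, 0.1705, 0.1071]
ee_rot: [-1.544, -0.661, 1.149]
force: [-2.4, -12.4, 6.1]
width: 0.0004
```

```bash
python3 - <<'E'
from h import *
print(get_state()["force"])
a=grab_frame("wrist")["img"][:330,60:500];b=grab_frame("top")["img"][150:250,190:300]
cv2.imwrite("pics/w5.png",np.hstack([cv2.resize(a,(440,330)),cv2.resize(b,(360,330),interpolation=cv2.INTER_CUBIC)]))
E
```

```text
[ -2.42170549 -12.37088796   6.14872005]
```

View pics/w5.png

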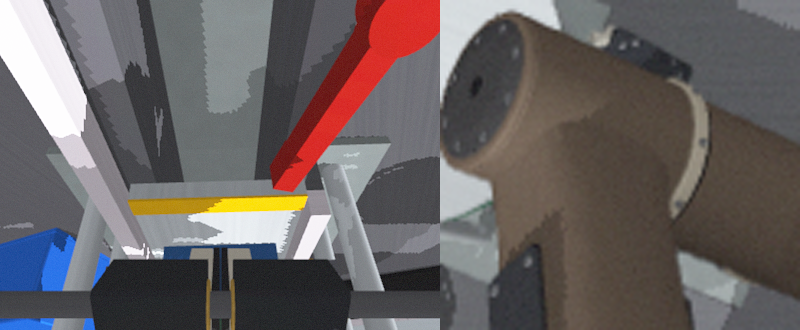

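Emit:
drive_tool --rows '[[[0.001,0.0025,0],0,0],[[0.002,0.005,0],0,0],[[0.002,0.005,0],0,0],[[0.002,0.005,0],0,0]]'

```text
t: 28.2
eef_pos: [0.5995, 0.1707, 0.1071]
ee_rot: [-1.544, -0.66, 1.149]
force: [-6.5, -18.4, 10.3]
width: 0.0003
```

Emit:
drive_tool --rows '[[[-0.012,-0.031,0],0,0],[[-0.04,-0.1,0.02],0,0],[[-0.09,-0.22,0.08],0,0],[[-0.14,-0.34,0.18],0,0],[[-0.19,-0.46,0.3],0,0],[[-0.24,-0.58,0.42],0,0],[[-0.24,-0.58,0.5],0,0],[[-0.24,-0.58,0.5],0,0],[[-0.24,-0.58,0.5],0,0]]'

```text
t: 29.1
eef_pos: [0.5276, -0.0002, 0.2572]
ee_rot: [-1.542, -0.664, 1.147]
force: [-0.4, -0.3, -0.8]
width: 0.0004
```

```bash
python3 - <<'E'
from h import *
s=get_state();print(s['eef_pos'],s['ee_rot'],s['force'])
w=grab_frame("wrist");a=w["img"];cv2.imwrite("pics/w6f.png",a);b=grab_frame("scene")["img"][190:360,100:290]
cv2.imwrite("pics/w6.png",np.hstack([cv2.resize(a[40:240,200:400],(440,440),interpolation=cv2.INTER_CUBIC),cv2.resize(b,(360,440),interpolation=cv2.INTER_CUBIC)]))
E
```

```text
[ 5.27577044e-01 -2.40492154e-04  2.57238002e-01] [-1.54210992 -0.66354876  1.14745851] [-0.39801343 -0.25553024 -0.84619985]
```

View pics/w6.png

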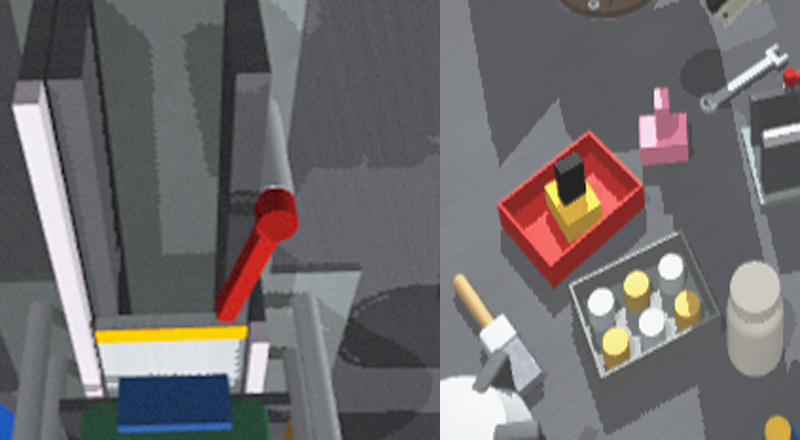

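```bash
python3 -c "
from station import *
job_done(); s=get_state(); print(s['t'],s['force'])"
```

```text
the job is handed in; nothing more can be done
the job is handed in; nothing more can be done
```

I handed the job in at about 29 s of the 61 s allowed. The yellow block stands upright in the red tray, and the gate is pushed home with the catch behind it. No verdict was given.

- **Getting the tool to lean:** the moves cannot tilt the tool directly. I drove it past the edge of its reach several times, and the lean this gave (about 38°) stayed in later moves.
- **Block:** I gripped it by the black fin at 45 N (opening 23.7 mm, fin 24 mm) and lifted it 57 mm. I then drew it back from under the cone, set it down near the middle of the tray and let go. Contact force on setting down peaked at about 17 N. The last picture shows it upright there.
- **Gate:** I pushed it by the blue plate with about 7 N while it slid. The force rose to 12 N and then 22 N without further movement, so it is against its end stop. The last wrist picture shows the red catch swung in behind the yellow-striped tail. I judged the catch by eye and did not measure its angle.
- **At hand-in:** the arm was clear, the fingers empty and the measured force about zero. The tub, brush and wrench looked unmoved in the last picture. The basket and nozzle were outside that crop, but the arm never worked near them.

No check failed or disagreed. The robot's state could not be read after hand-in.

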